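# Set the reference jar gently on the spring scale

## Robot

A 6-joint arm with a two-finger parallel gripper is mounted at the origin on the work surface. World frame = base frame: x ahead of the robot, y to its left, z up, the work surface at z = 0. Lengths are in mm, angles in rad, forces in N, time in s.
With the tool pointing down it reaches from about 350 to 925 mm from the base axis. Payload 6.4 kg.
Tool frame: the origin (TCP) lies midway between the tips of the shut fingers; the grasp point (between the pads) lies 19 mm behind it; z points along the fingers, y is the direction in which the jaws open and shut (so a half turn about z gives the same grasp; the last joint's range is limited). The gripper opens to 94 mm and grips with 3 to 60 N. Pads are 16 mm wide; open, the fingers measure 119 mm over their backs; the gripper's body (75 mm by 177 mm) begins 78 mm behind the grasp point.
Start: joints at [1.12, 0.245, 1.558, -0, 1.339, -0.174], TCP at [177.628, 625.27, 205.455] pointing down, gripper open.
Joint ranges: [-3.13, 3.13], [-1.02, 2.26], [0.13, 2.54], [-0.95, 4.09], [0.21, 2.88], [-2.74, 2.74]. Speed limits (rad/s): [2.57, 2.57, 3.14, 3.14, 3.14, 3.14].

## Interface

Orientations are given as a unit quaternion [x, y, z, w].
In Python, from station import bot, camera, ticket gives the robot as it stands. The module is installed in compiled form; this text tells all that it offers.
- The arm moves only by the tool carry_out, never from a script. Its argument "commands" is a list that holds one entry, the list of rows, each a list of 5 numbers: the shift along the tool's x, y, z in m, then the turn about the tool's z in rad, then the closure, from 0 (fully open) to 1 (shut). A call has 1 to 5 rows; each row shifts and turns the commanded pose from where the row before left it, along the tool's axes as they then stand; what a row does not reach is not made up. A row lasts 1/12 s, in which the tool goes at most 41.7 mm and 7.16 degrees, less where a joint would pass 70% of its speed; a pose out of reach is approached as far as the arm can. A call is refused whole if a number of a shift passes 0.0417 or a number of a turn 0.125, either way. A call with a gripper value outside its range is refused whole. The fingers move at their own pace and stop on an object; "newtons" is the grip in N (left out, the last holds). Time passes only in rows, so rows that do not move let the fingers close. It gives the time, the measured TCP pose, the force and the opening at its end, in the units of the state.
- bot.observe(): the state, without advancing time (a new reading comes with each control period).
- camera(name): name is "scene" or "side" or "wrist"; returns a dict with "img" (400x640x3 uint8, red, green, blue), "camera_matrix" (3x3 intrinsics, pixels), "extrinsics" (4x4, takes a point from camera to world coordinates); the wrist camera has in their place "mount" (4x4, takes a point from camera to tool coordinates, whose origin is the TCP and whose axes are the flange's). Camera axes: x right, y up, looking along -z (the intrinsics and any distortion apply to the point x, -y, -z); pixel columns grow to the right and rows downward; lengths in mm; the calibration is good to about 2 mm. A picture is of the moment at which its call begins: read the wrist's pose just before it. There is no depth.
- ticket.finish_job(): hands the job in, once; it reports no verdict.
The state is a dict: "clock": time; "joint_pos": joint angles; "joint_velocities": joint speeds; "effort": joint torques, N m; "tcp_pos": TCP position; "orientation": TCP orientation; "wrist_force": force on the tool from outside, world axes, zero at the start; "wrist_torque": the same for the moment, N m; "opening": finger opening in mm.
Only numpy, scipy, OpenCV 4.12 (cv2) and the standard library are available. Lean on these libraries where they do the work, as an engineer would, in place of code of your own. Each camera call takes 0.05 s, during which the arm holds its last target.

## Task

Check the scale with the reference jar before filling starts: pick up the clear glass jar with the blue lid and set it down upright inside the red ring on the scale's pan, then let go of it. The glass is thin, so grip it with no more than 50 N, and set it down softly: do not drop it or push the sprung pan down to its stop. Leave the jars with the yellow and the white lid standing where they are.

Things in the scene. Friction and masses are not known exactly. Their poses are not given: they have to be found in the camera images.
- blue_jar_mid (a point): centre (half-way up, on the axis) of the reference jar: a closed, empty clear glass jar, a cylinder 52 mm in diameter and 84 mm high over all, with a blue lid (47 to 50 mm wide) on its top 17 mm; about 160 g. It stands upright on the table, so this point is 42 mm above the surface under it; its z axis points up. The glass is fragile: it stands a grip of 50 N (at each finger), and 20 to 30 N holds it safely. It must not fall more than about 10 mm.
- pan_top (a point): centre of the top face of the scale's round aluminium pan, 140 mm in diameter, 76 mm above the table when empty; z axis up. A red ring of 91 mm inner diameter is drawn round this point (flat, nothing to bump against). The white scale housing under it is 170 by 180 mm. The scale is fixed to the table. The pan is sprung: it sinks about 0.7 mm per newton put on it and meets its hard stop at 10 mm, at about 15 N; the jar alone sinks it about 1 mm.
- yellow_jar_mid (a point): centre of another jar of the same shape and size, with a yellow lid; stands on the table, not to be moved.
- white_jar_mid (a point): centre of another jar of the same shape and size, with a white lid; stands on the table, not to be moved.
Not all that is in view belongs to the job. What is shaped like the part that bears blue_jar_mid but green is not meant.

How it is judged (in metres and radians):
At the end, for the whole second after the job is handed in: The blue-lidded jar stands at rest and released on the scale's pan, upright within 10 degrees, its axis within 22 mm of the pan's centre (inside the red ring) (horizontal distance between blue_jar_mid and pan_top below 0.022 m and z of blue_jar_mid in the frame of pan_top between 0.037 and 0.047 m and angle between blue_jar_mid's own z axis and vertical below 0.17 rad and linear speed of blue_jar below 0.02 m/s and contact force between the fingers and blue_jar below 0.1 N); the robot touches nothing.
It fails at once if the blue-lidded jar is gripped with more than about 50 N (105 N summed over the two fingers) (contact force between the fingers and blue_jar above 105 N).
It fails at once if the sprung pan is pushed down to its stop (more than 9 mm) (height (world z) of pan_top below 0.067 m).
It fails at once if the blue-lidded jar is dropped onto the pan: it comes down within 25 mm of the pan's top faster than 0.45 m/s (a fall of about 10 mm) (horizontal distance between blue_jar_mid and pan_top below 0.09 m and z of blue_jar_mid in the frame of pan_top below 0.067 m and linear speed of blue_jar above 0.45 m/s).
It fails at once if the yellow-lidded jar is moved more than 20 mm or tipped over (distance of yellow_jar_mid from where it was at the start of the episode above 0.02 m or angle between yellow_jar_mid's own z axis and vertical above 0.5 rad).
It fails at once if the white-lidded jar is moved more than 20 mm or tipped over (distance of white_jar_mid from where it was at the start of the episode above 0.02 m or angle between white_jar_mid's own z axis and vertical above 0.5 rad).
It also fails if it takes over 38 s, if anything falls off the work surface, if the arm or the gripper's body presses on something with over 40 N, if the wrist force passes 120 N, or if a joint passes its speed limit or range.

## Working session

There is one attempt and no reset: what is moved stays moved. The work goes in short steps, Python scripts to look and compute and a tool call to move; the robot and the scene stay as the last step left them, time stands still between calls to the robot, and variables do not carry over. Pictures are saved under pics/ and viewed, and the job is handed in when it is done.

Besides the shell and the picture viewer there is one more tool, called by a JSON object that holds its "op" and its "data". carry_out: Moves the arm, as the interface text tells. Its arguments: {"type":"object","properties":{"commands":{"type":"array","items":{"type":"array","items":{"type":"array","items":{"type":"number"}}}},"newtons":{"type":"number"}},"required":["commands"]}

```bash
mkdir -p pics; python3 - <<'E'
from station import bot,camera,ticket
import cv2,numpy as np
s=bot.observe();print(s)
for n in("scene","side","wrist"):
    c=camera(n);cv2.imwrite(f"pics/{n}0.png",c["img"][...,::-1])
    print(n,[ (k,np.round(np.array(v),3).tolist()) for k,v in c.items() if k!="img"])
E
```

```text
{'clock': 0.0, 'joint_pos': array([ 1.11988738e+00,  2.45807245e-01,  1.55898563e+00, -7.73423840e-06,
        1.33872319e+00, -1.74084597e-01]), 'joint_velocities': array([ 0.00056051, -0.00053001,  0.00048565,  0.00115644, -0.00128088,
       -0.00070329]), 'effort': array([-1.79588977e-03, -4.15818930e+01, -3.14610136e+01,  6.84419763e-02,
        3.31954658e-02, -1.50482529e-04]), 'tcp_pos': array([177.36794022, 624.70918177, 204.36500256]), 'orientation': array([ 1.37969702e-01,  9.90435983e-01, -9.16287194e-04, -2.92082430e-04]), 'wrist_force': array([ 0.09059351,  0.08903413, -0.24394092]), 'wrist_torque': array([ 0.0357974 , -0.04356048, -0.07251227]), 'opening': 94.36328854306419}
scene [('camera_matrix', [[425.854, 0.0, 317.811], [0.0, 425.854, 201.492], [0.0, 0.0, 1.0]]), ('extrinsics', [[-0.04, -0.863, 0.503, 947.288], [0.999, -0.029, 0.03, 27.566], [-0.011, 0.504, 0.864, 748.753], [0.0, 0.0, 0.0, 1.0]])]
side [('camera_matrix', [[369.127, 0.0, 319.703], [0.0, 369.127, 195.559], [0.0, 0.0, 1.0]]), ('extrinsics', [[-0.922, 0.23, -0.311, 323.133], [-0.386, -0.539, 0.748, 492.056], [0.005, 0.81, 0.586, 451.142], [0.0, 0.0, 0.0, 1.0]])]
wrist [('camera_matrix', [[307.427, 0.0, 318.872], [0.0, 307.427, 195.832], [0.0, 0.0, 1.0]]), ('mount', [[0.0, 0.966, 0.26, 76.212], [1.0, -0.0, -0.0, 0.482], [-0.0, 0.26, -0.966, -179.258], [0.0, 0.0, 0.0, 1.0]])]
```

View pics/scene0.png

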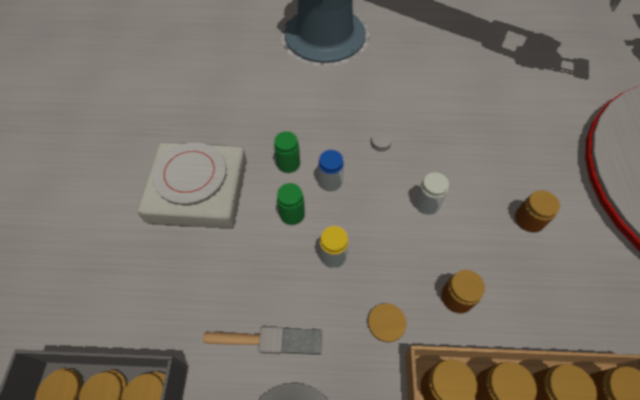

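View pics/side0.png

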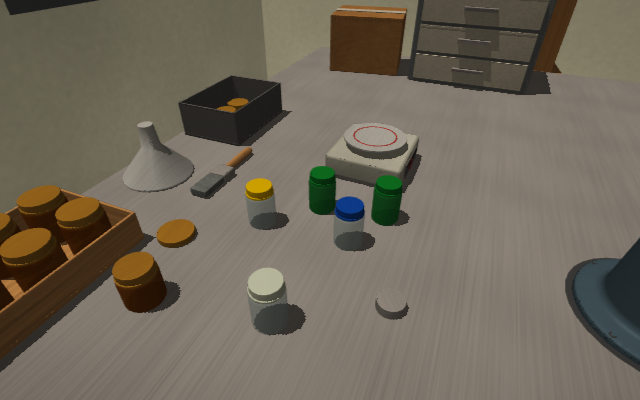

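View pics/wrist0.png

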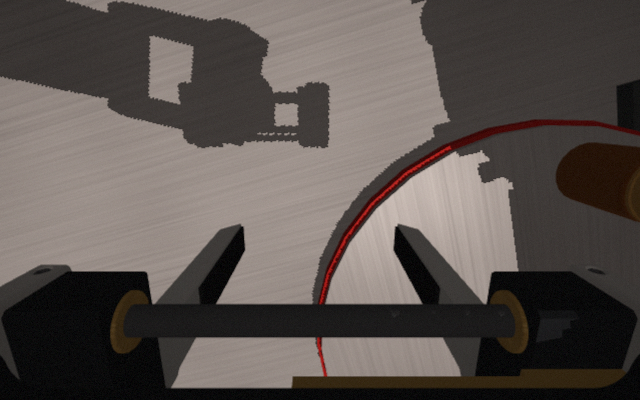

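The scene view shows the blue lid at (331,160), between two green jars at (287,150) and (291,203). The yellow lid is at (334,240), the white lid at (434,185), and the scale with its red ring at (189,171). The side view shows blue at (349,208), green at (322,190) and (387,200), yellow at (260,187), white at (266,283) and the ring at (375,136). The green jars are ruled out by the brief, so only the blue-lidded clear jar fits. Next I'll crop it and measure.

```bash
cat > h.py <<'E'
import cv2,numpy as np
from scipy.optimize import least_squares
def proj(c,P):
    T=np.linalg.inv(c["extrinsics"]);p=(T[:3,:3]@np.asarray(P,float).T).T+T[:3,3]
    q=np.c_[p[:,0],-p[:,1],-p[:,2]]@np.array(c["camera_matrix"]).T
    return q[:,:2]/q[:,2:]
def ray(c,uv,z):
    K=np.array(c["camera_matrix"]);d=np.linalg.inv(K)@[uv[0],uv[1],1];d=np.array([d[0],-d[1],-d[2]])
    E=np.array(c["extrinsics"]);w=E[:3,:3]@d;o=E[:3,3];return o+w*(z-o[2])/w[2]
a=np.linspace(0,2*np.pi,60)
def cyl(x,y,z0,z1,r):
    return np.vstack([np.c_[x+r*np.cos(a),y+r*np.sin(a),0*a+z] for z in(z0,z1)])
def cent(c,P):
    h=cv2.convexHull(proj(c,P).astype(np.float32));m=cv2.moments(h);return np.array([m['m10'],m['m01']])/m['m00'],m['m00']
E
python3 - <<'E'
from station import bot,camera
from h import *
cs={n:camera(n) for n in("scene","side")}
rng={"blue":((105,120,50),(130,255,255),67,84,24.5),"yellow":((22,120,90),(32,255,255),67,84,24.5),"green":((50,120,30),(75,255,255),0,84,25.5)}
seed={"scene":{"blue":[(331,160)],"yellow":[(334,240)],"green":[(287,145),(291,195)]},"side":{"blue":[(349,208)],"yellow":[(260,187)],"green":[(387,190),(322,180)]}}
C={}
for n,c in cs.items():
    hsv=cv2.cvtColor(c["img"],cv2.COLOR_RGB2HSV)
    for k,(lo,hi,z0,z1,r) in rng.items():
        m=cv2.inRange(hsv,lo,hi);N,L,st,ce=cv2.connectedComponentsWithStats(m)
        for i,(u,v) in enumerate(seed[n][k]):
            l=L[v,u];assert l>0,(n,k,i)
            C[n,k,i]=ce[l];print(n,k,i,ce[l],st[l])
    # red ring
    red=cv2.inRange(hsv,(0,60,80),(8,255,255))|cv2.inRange(hsv,(172,60,80),(180,255,255))
    x0,y0,x1,y1=(145,135,240,220) if n=="scene" else (330,115,415,160)
    ys,xs=np.nonzero(red[y0:y1,x0:x1]);e=cv2.fitEllipse(np.c_[xs+x0,ys+y0].astype(np.float32));print(n,"ring",e,len(xs))
    W=np.array([ray(c,p,76.) for p in np.c_[xs+x0,ys+y0]])[:,:2]
    f=least_squares(lambda q:np.hypot(W[:,0]-q[0],W[:,1]-q[1])-q[2],[*W.mean(0),46],loss="soft_l1");print("ring circle",f.x,np.abs(f.fun).mean())
for k,i in(("blue",0),("yellow",0),("green",0),("green",1)):
    lo,hi,z0,z1,r=rng[k]
    for ns in(("scene",),("side",),("scene","side")):
        f=least_squares(lambda q:np.concatenate([cent(cs[n],cyl(q[0],q[1],z0,z1,r))[0]-C[n,k,i] for n in ns]),[450,0])
        print(k,i,ns,f.x.round(1),f.fun.round(1),[cent(cs[n],cyl(*f.x,z0,z1,r))[1] for n in ns])
for n,uv in(("scene",(434,181)),("side",(267,279))):print("white lid top",n,ray(cs[n],uv,84))
c=cs["scene"]["img"][110:270,200:480,::-1];d=cs["side"]["img"][150:340,220:420,::-1]
cv2.imwrite("pics/crop1.png",np.vstack([cv2.resize(c,(700,400)),np.zeros((10,700,3),np.uint8)]));cv2.imwrite("pics/crop2.png",cv2.resize(d,None,fx=3,fy=3))
E
```

```text
scene blue 0 [330.68122271 161.62445415] [319 150  24  24 458]
scene yellow 0 [333.66925466 239.9378882 ] [320 226  28  29 644]
scene green 0 [286.58935361 151.41444867] [275 132  24  40 789]
scene green 1 [290.33966746 203.20902613] [278 184  25  40 842]
scene ring ((188.57705688476562, 171.39942932128906), (39.536720275878906, 51.07656478881836), 71.19197845458984) 198
ring circle [ 496.18177206 -245.49363466   47.36107102] 0.7415957585086453
side blue 0 [348.8336163  208.53820034] [334 197  30  25 589]
side yellow 0 [257.32352941 188.11764706] [245 178  27  23 442]
side green 0 [386.50721154 199.7275641 ] [ 372  175   30   51 1248]
side green 1 [321.91725352 189.63292254] [ 309  166   27   49 1136]
side ring ((376.2121887207031, 136.67771911621094), (20.66119384765625, 50.55783462524414), 105.3739242553711) 147
ring circle [ 497.65515053 -247.56718764   47.63338802] 1.929359015736554
blue 0 ('scene',) [471.1   0. ] [-13.5   2.1] [543.927445770707]
blue 0 ('side',) [469.3   0. ] [ 2.1 -9.5] [607.8265142671298]
blue 0 ('scene', 'side') [465.8   0. ] [-13.4  -0.1   4.1  -9. ] [540.11
[... 162 characters left out ...]
02]
yellow 0 ('scene', 'side') [639.8   0. ] [-20.5   3.6   6.6 -10.4] [690.8929115170613, 502.7600097852992]
green 0 ('scene',) [422.8   0. ] [31.8  1.5] [1002.025240740506]
green 0 ('side',) [421.8  -2.5] [-10.   19.6] [1555.653180523077]
green 0 ('scene', 'side') [434.5  -8.7] [ 27.3   6.1 -16.1  15.7] [1008.3937988767866, 1512.7763793964405]
green 1 ('scene',) [544.9   0. ] [25.5  1.3] [1070.693791530095]
green 1 ('side',) [527.3   0. ] [-2.3 16. ] [1405.128555784002]
green 1 ('scene', 'side') [541.4   0. ] [25.5 -0.3 -9.4 14.2] [1068.7723524174653, 1388.3858835240826]
white lid top scene [509.17059948 218.22977725  84.        ]
white lid top side [509.3116225  219.53641825  84.        ]
```

View pics/crop1.png

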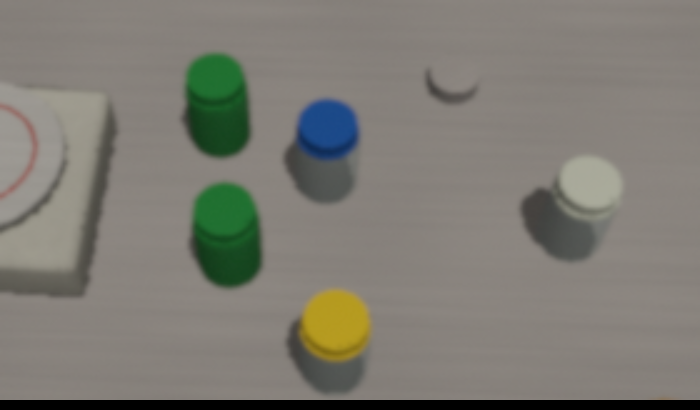

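The crop confirms the target: a blue lid on clear glass at crop (327,150), with fully green jars to its left. The solver stalled on a float32 step size, so I'll redo it with a larger one.

```bash
python3 - <<'E'
from station import bot,camera
from h import *
cs={n:camera(n) for n in("scene","side")}
C={("blue",67,84,24.5):((330.7,161.6),(348.8,208.5)),("yellow",67,84,24.5):((333.7,239.9),(259,188.5)),("g0",0,84,25.5):((286.6,151.4),(386.5,199.7)),("g1",0,84,25.5):((290.3,203.2),(321.9,189.6))}
for k,v in C.items():
    for ns in((0,),(1,),(0,1)):
        nm=["scene","side"]
        f=least_squares(lambda q:np.concatenate([cent(cs[nm[n]],cyl(q[0],q[1],*k[1:]))[0]-v[n] for n in ns]),[500,50],diff_step=.01)
        print(k[0],ns,f.x.round(1),f.fun.round(1))
from scipy.spatial.transform import Rotation as R
s=bot.observe();print(R.from_quat(s["orientation"]).as_matrix().round(3),s["tcp_pos"],s["clock"])
E
```

```text
blue (0,) [465.3  25.9] [-0. -0.]
blue (1,) [464.1  26.5] [-0.  0.]
blue (0, 1) [464.5  26. ] [ 0.1 -0.3 -0.2 -0.2]
yellow (0,) [631.6  35.2] [-0. -0.]
yellow (1,) [630.3  34.3] [0. 0.]
yellow (0, 1) [630.9  34.8] [-0.3 -0.4 -0.4  0.1]
g0 (0,) [420.9 -65.3] [ 0. -0.]
g0 (1,) [420.2 -65.4] [ 0. -0.]
g0 (0, 1) [420.5 -65.4] [-0.  -0.2 -0.1 -0. ]
g1 (0,) [543.7 -48.7] [-0. -0.]
g1 (1,) [543.1 -48.7] [0. 0.]
g1 (0, 1) [543.4 -48.8] [-0.  -0.2 -0.1 -0.1]
[[-0.962  0.273 -0.   ]
 [ 0.273  0.962 -0.   ]
 [ 0.    -0.    -1.   ]] [177.56887731 625.15474041 205.21925073] 0.35
```

Blue jar is at (464.7, 26.0), agreeing between the two cameras to about 1 mm. Greens are at (420,-65) and (543,-49), yellow at (631,35), white at (509,219), and the ring centre at about (497,-246.5). Jaws along about 10° from world x keep the fingers clear of the green jars.

{"op": "carry_out", "data": {"commands": [[[-0.0265, -0.03, 0, 0, 0], [-0.0265, -0.03, 0, 0, 0], [-0.0265, -0.03, 0, 0, 0], [-0.0265, -0.03, 0, 0, 0], [-0.0265, -0.03, 0, 0, 0]]], "newtons": 25}}

```text
clock: 0.77
tcp_pos: [264.4, 443.2, 205.4]
orientation: [0.138, 0.99, 0.0, 0.0]
wrist_force: [0.7, 0.4, 0.3]
opening: 94.2
```

{"op": "carry_out", "data": {"commands": [[[-0.0265, -0.03, 0, 0, 0], [-0.0265, -0.03, 0, 0, 0], [-0.0265, -0.03, 0, 0, 0], [-0.0265, -0.03, 0, 0, 0], [-0.0265, -0.03, 0, 0, 0]]]}}

```text
clock: 1.18
tcp_pos: [350.9, 262.6, 205.7]
orientation: [0.138, 0.99, 0.0, 0.0]
wrist_force: [0.6, -0.0, -0.7]
opening: 94.2
```

{"op": "carry_out", "data": {"commands": [[[-0.0265, -0.03, 0, 0, 0], [-0.0265, -0.03, 0, 0, 0], [-0.0265, -0.03, 0, 0, 0], [-0.0265, -0.03, 0, 0, 0], [-0.0265, -0.03, 0, 0, 0]]]}}

```text
clock: 1.6
tcp_pos: [437.5, 81.8, 205.9]
orientation: [0.138, 0.99, 0.0, 0.001]
wrist_force: [0.4, 0.4, 0.4]
opening: 93.9
```

{"op": "carry_out", "data": {"commands": [[[0, 0, 0, 0.124, 0], [0, 0, 0, 0.124, 0], [0, 0, 0, 0.124, 0], [0, 0, 0, 0.124, 0], [0, 0, 0, 0.124, 0]]]}}

```text
clock: 2.02
tcp_pos: [437.1, 83.6, 205.5]
orientation: [0.437, 0.9, 0.0, 0.0]
wrist_force: [-0.3, -0.3, -0.2]
opening: 94.2
```

{"op": "carry_out", "data": {"commands": [[[0, 0, 0, 0.124, 0], [0, 0, 0, 0.124, 0], [0, 0, 0, 0.124, 0], [0, 0, 0, 0.124, 0], [0, 0, 0, 0, 0]]]}}

```text
clock: 2.43
tcp_pos: [437.0, 83.8, 205.6]
orientation: [0.642, 0.767, 0.0, 0.0]
wrist_force: [-0.2, -0.4, 0.4]
opening: 93.8
```

```bash
cat > d.py <<'E'
from station import bot,camera
import numpy as np,sys
from scipy.spatial.transform import Rotation as R
s=bot.observe();M=R.from_quat(s["orientation"]).as_matrix()
t=np.array([float(v) for v in sys.argv[1:4]])
print(s["clock"],s["tcp_pos"].round(1),"yaw y",np.degrees(np.arctan2(M[1,1],M[0,1])).round(1),"tilt",M[:,2].round(3),"tool delta",(M.T@(t-s["tcp_pos"])).round(1),"F",s["wrist_force"].round(1),s["opening"],s["joint_pos"].round(2))
E
python3 d.py 464.7 26 24
```

```text
2.4333 [437.   83.8 205.6] yaw y 10.1 tilt [ 0.  0. -1.] tool delta [-61.7  17.1 181.6] F [-0.2 -0.4  0.4] 93.77518413333162 [-0.07 -0.26  2.06  0.    1.34 -0.24]
```

{"op": "carry_out", "data": {"commands": [[[-0.031, 0.0085, 0.02, 0, 0], [-0.0307, 0.0086, 0.02, 0, 0], [0, 0, 0.02, 0, 0], [0, 0, 0.02, 0, 0], [0, 0, 0, 0, 0]]]}}

```text
clock: 2.85
tcp_pos: [461.9, 26.1, 121.5]
orientation: [0.641, 0.768, -0.002, -0.003]
wrist_force: [-1.3, -0.3, -1.4]
opening: 94.1
```

```bash
python3 d.py 464.7 26 24; python3 - <<'E'
from station import bot,camera
import cv2,numpy as np
from scipy.spatial.transform import Rotation as R
from h import *
s=bot.observe();c=camera("wrist")
T=np.eye(4);T[:3,:3]=R.from_quat(s["orientation"]).as_matrix();T[:3,3]=s["tcp_pos"]
c["extrinsics"]=T@np.array(c["mount"])
im=c["img"][...,::-1].copy()
for z,col in((84,(0,0,255)),(67,(0,255,255))):
  for p in proj(c,cyl(464.7,26,z,z,24.5)): cv2.circle(im,tuple(int(v) for v in p.round()),1,col,-1)
cv2.imwrite("pics/w1.png",im)
E
```

```text
2.85 [461.9  26.1 121.5] yaw y 10.3 tilt [-0.008  0.001 -1.   ] tool delta [-0.9  3.4 97.5] F [-1.3 -0.3 -1.4] 94.05744985882227 [-0.19 -0.1   2.09 -0.    1.16 -0.37]
```

View pics/w1.png

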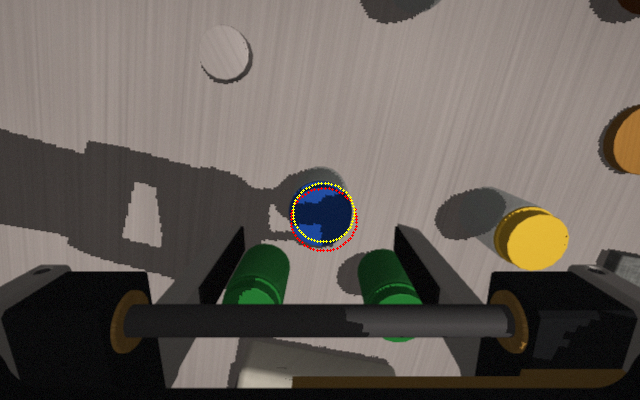

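The wrist view shows the blue lid at (323,212), about 6 px above my prediction, and the arm was still settling. The greens at (258,275) and (390,285) are clear of the finger paths. I'll let it settle and measure again.

{"op": "carry_out", "data": {"commands": [[[0, 0, 0, 0, 0], [0, 0, 0, 0, 0]]]}}

```text
clock: 3.07
tcp_pos: [465.8, 26.1, 127.1]
orientation: [0.641, 0.768, 0.001, 0.001]
wrist_force: [0.2, -0.0, 0.2]
opening: 94.3
```

```bash
python3 d.py 464.7 26 24; cat > w.py <<'E'
from station import bot,camera
import cv2,numpy as np
from scipy.spatial.transform import Rotation as R
from h import *
s=bot.observe();c=camera("wrist")
T=np.eye(4);T[:3,:3]=R.from_quat(s["orientation"]).as_matrix();T[:3,3]=s["tcp_pos"]
c["extrinsics"]=T@np.array(c["mount"])
m=cv2.inRange(cv2.cvtColor(c["img"],cv2.COLOR_RGB2HSV),(105,100,20),(130,255,255))
N,L,st,ce=cv2.connectedComponentsWithStats(m);i=1+np.argmax(st[1:,4]);print(st[i],ce[i])
h=cv2.convexHull(np.argwhere(L==i)[:,::-1].astype(np.int32));mm=cv2.moments(h);C=np.array([mm['m10'],mm['m01']])/mm['m00']
f=least_squares(lambda q:cent(c,cyl(q[0],q[1],67,84,24.5))[0]-C,[465,26],diff_step=.01);print(f.x,f.fun,mm['m00'],cent(c,cyl(*f.x,67,84,24.5))[1])
E
python3 w.py
```

```text
3.0667 [465.8  26.1 127.1] yaw y 10.3 tilt [ 0.003 -0.    -1.   ] tool delta [  0.2  -1.4 103.1] F [ 0.2 -0.   0.2] 94.28488838899911 [-0.19 -0.11  2.08  0.    1.17 -0.37]
[ 284  179   62   64 3105] [314.33913043 209.76908213]
[461.55439658  28.61836977] [-6.95628501e-07  2.39160013e-06] 3061.5 3335.15520484047
```

{"op": "carry_out", "data": {"commands": [[[0, 0, 0, 0, 0], [0, 0, 0, 0, 0], [0, 0, 0, 0, 0], [0, 0, 0, 0, 0]]]}}

```text
clock: 3.45
tcp_pos: [464.9, 26.1, 125.8]
orientation: [0.641, 0.767, 0.0, 0.0]
wrist_force: [0.5, -0.3, 0.7]
opening: 93.9
```

```bash
python3 d.py 464.7 26 24;python3 w.py
```

```text
3.45 [464.9  26.1 125.8] yaw y 10.2 tilt [ 0.001 -0.    -1.   ] tool delta [-1.000e-01 -3.000e-01  1.018e+02] F [ 0.5 -0.3  0.7] 93.8997325276404 [-0.19 -0.11  2.08  0.    1.17 -0.37]
[ 285  179   62   64 3134] [315.53860881 210.37332482]
[461.49375776  28.77727973] [ 6.21791173e-07 -1.29338170e-06] 3094.0 3369.241019967245
```

Wrist and fixed cameras disagree by about 3–4 mm, so I'll take the middle, which is well inside the finger clearance. Descending, slowing towards the end.

{"op": "carry_out", "data": {"commands": [[[0.0014, -0.001, 0.022, 0, 0], [0, 0, 0.026, 0, 0], [0, 0, 0.022, 0, 0], [0, 0, 0.016, 0, 0], [0, 0, 0.01, 0, 0]]]}}

```text
clock: 3.92
tcp_pos: [462.2, 27.5, 27.5]
orientation: [0.641, 0.767, -0.001, -0.001]
wrist_force: [0.1, -0.1, 0.3]
opening: 94.1
```

{"op": "carry_out", "data": {"commands": [[[0, 0, 0.005, 0, 0], [0, 0, 0, 0, 0], [0, 0, 0, 0, 0], [0, 0, 0, 0, 0]]]}}

```text
clock: 4.25
tcp_pos: [464.6, 27.1, 25.6]
orientation: [0.641, 0.767, 0.001, 0.001]
wrist_force: [-0.4, 0.5, -0.4]
opening: 93.7
```

```bash
python3 d.py 463.5 27.2 24; python3 - <<'E'
from station import camera
import cv2
cv2.imwrite("pics/s2.png",cv2.resize(camera("side")["img"][120:340,200:500,::-1],None,fx=2.5,fy=2.5))
E
```

```text
4.25 [464.6  27.1  25.6] yaw y 10.2 tilt [ 0.002 -0.    -1.   ] tool delta [ 0.3 -1.   1.5] F [-0.4  0.5 -0.4] 93.72274202219927 [-0.19  0.07  2.13 -0.    0.94 -0.36]
```

View pics/s2.png

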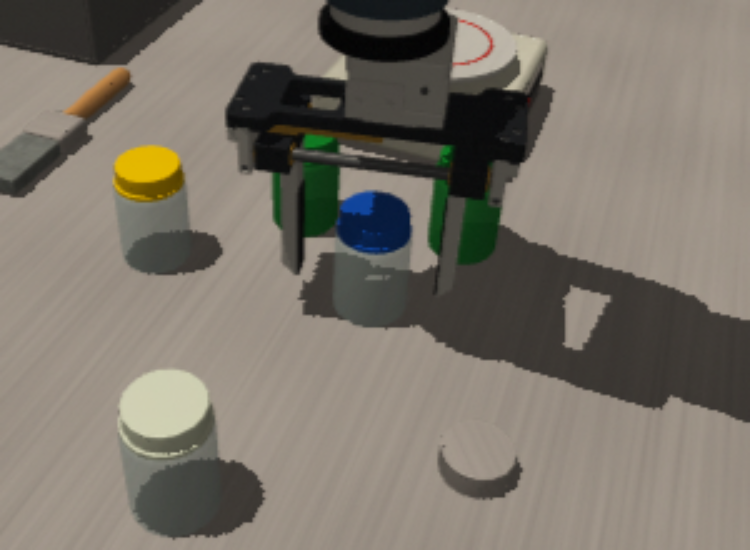

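The side view shows the fingers at (290,270) and (440,290) straddling the jar, with its axis near (371,280) at that height, so it is centred. Closing at 25 N.

{"op": "carry_out", "data": {"commands": [[[0, 0, 0, 0, 0.3], [0, 0, 0, 0, 0.5], [0, 0, 0, 0, 0.6], [0, 0, 0, 0, 0.7], [0, 0, 0, 0, 0.7]]], "newtons": 25}}

```text
clock: 4.72
tcp_pos: [463.6, 27.3, 24.6]
orientation: [0.641, 0.767, 0.0, 0.0]
wrist_force: [-0.2, -0.5, -0.3]
opening: 64.2
```

{"op": "carry_out", "data": {"commands": [[[0, 0, 0, 0, 1], [0, 0, 0, 0, 1], [0, 0, 0, 0, 1], [0, 0, 0, 0, 1]]]}}

```text
clock: 5.05
tcp_pos: [463.3, 27.3, 24.4]
orientation: [0.641, 0.767, -0.0, -0.0]
wrist_force: [-1.4, -0.7, 2.0]
opening: 51.9
```

Opening is 51.9 mm, matching the 52 mm glass. Lifting.

{"op": "carry_out", "data": {"commands": [[[0, 0, -0.005, 0, 1], [0, 0, -0.015, 0, 1], [0, 0, -0.025, 0, 1], [0, 0, -0.03, 0, 1], [0, 0, -0.03, 0, 1]]]}}

```text
clock: 5.47
tcp_pos: [462.8, 27.5, 130.2]
orientation: [0.641, 0.767, -0.0, -0.001]
wrist_force: [-0.5, -0.7, -0.8]
opening: 51.5
```

{"op": "carry_out", "data": {"commands": [[[0, 0, -0.02, 0, 1], [0, 0, -0.01, 0, 1], [0, 0, 0, 0, 1], [0, 0, 0, 0, 1]]]}}

```text
clock: 5.8
tcp_pos: [463.2, 27.3, 158.8]
orientation: [0.641, 0.767, -0.0, -0.0]
wrist_force: [-0.3, 0.2, -0.9]
opening: 51.7
```

```bash
python3 d.py 497 -246.5 159; python3 - <<'E'
from station import camera
import cv2
cv2.imwrite("pics/s3.png",camera("side")["img"][...,::-1])
E
```

```text
5.8 [463.2  27.3 158.8] yaw y 10.2 tilt [-0.  0. -1.] tool delta [-2.755e+02 -1.520e+01 -2.000e-01] F [-0.3  0.2 -0.9] 51.694365467944806 [-0.19 -0.16  2.06  0.    1.24 -0.36]
```

View pics/s3.png

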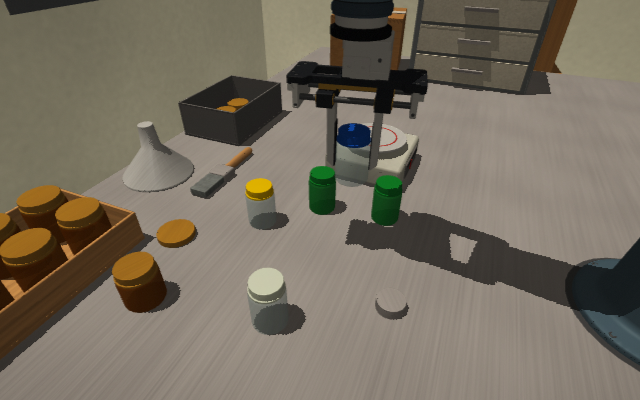

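The jar is held off the table at (353,150) in the side view, and the other jars are in place. Carrying it to the pan.

{"op": "carry_out", "data": {"commands": [[[-0.012, -0.001, 0, 0, 1], [-0.024, -0.0015, 0, 0, 1], [-0.03, -0.0015, 0, 0, 1], [-0.03, -0.0015, 0, 0, 1], [-0.03, -0.0015, 0, 0, 1]]]}}

```text
clock: 6.27
tcp_pos: [477.7, -98.6, 157.0]
orientation: [0.641, 0.767, -0.0, -0.002]
wrist_force: [0.3, 0.8, -1.1]
opening: 51.7
```

{"op": "carry_out", "data": {"commands": [[[-0.03, -0.0015, 0, 0, 1], [-0.03, -0.0015, 0, 0, 1], [-0.03, -0.0015, 0, 0, 1], [-0.025, -0.0015, 0, 0, 1], [-0.018, -0.0015, 0, 0, 1]]]}}

```text
clock: 6.68
tcp_pos: [494.1, -231.7, 156.8]
orientation: [0.642, 0.767, -0.0, -0.002]
wrist_force: [-0.4, -0.1, -0.6]
opening: 51.7
```

{"op": "carry_out", "data": {"commands": [[[-0.01, -0.0005, 0, 0, 1], [-0.0065, -0.0002, 0, 0, 1], [0, 0, 0, 0, 1], [0, 0, 0, 0, 1], [0, 0, 0, 0, 1]]]}}

```text
clock: 7.1
tcp_pos: [497.2, -245.4, 159.0]
orientation: [0.641, 0.767, 0.0, -0.001]
wrist_force: [0.2, 1.3, -2.2]
opening: 51.8
```

```bash
python3 d.py 497 -246.5 100; python3 - <<'E'
from station import camera
import cv2,numpy as np
a=camera("side")["img"][60:220,270:470,::-1];b=camera("scene")["img"][80:240,90:290,::-1]
cv2.imwrite("pics/s4.png",cv2.resize(np.hstack([a,b]),(800,320)))
E
```

```text
7.1 [ 497.2 -245.4  159. ] yaw y 10.3 tilt [-0.001  0.001 -1.   ] tool delta [-1.1 -0.4 59. ] F [ 0.2  1.3 -2.2] 51.76916498080764 [-0.66  0.07  1.84  0.    1.23 -0.84]
```

View pics/s4.png

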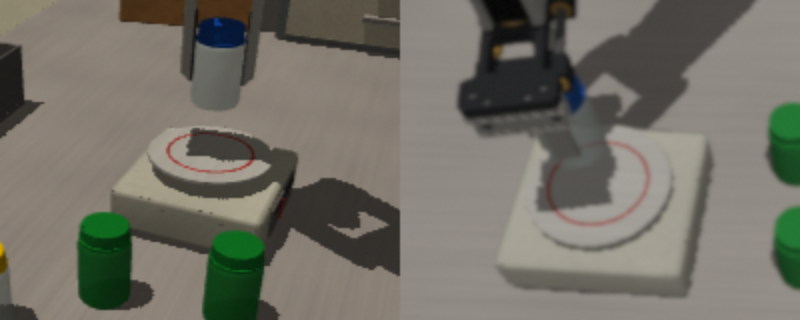

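Both views show the upright jar over the ring. Its base should touch when TCP z is about 100.4. I'll descend to a few mm above, then creep while watching the force.

{"op": "carry_out", "data": {"commands": [[[-0.001, 0, 0.006, 0, 1], [0, 0, 0.012, 0, 1], [0, 0, 0.014, 0, 1], [0, 0, 0.01, 0, 1], [0, 0, 0.006, 0, 1]]]}}

```text
clock: 7.62
tcp_pos: [496.5, -246.6, 109.0]
orientation: [0.641, 0.767, -0.0, -0.002]
wrist_force: [0.1, -0.0, -1.3]
opening: 51.6
```

{"op": "carry_out", "data": {"commands": [[[0, 0, 0.003, 0, 1], [0, 0, 0, 0, 1], [0, 0, 0, 0, 1], [0, 0, 0, 0, 1], [0, 0, 0, 0, 1]]]}}

```text
clock: 8.03
tcp_pos: [498.0, -247.9, 109.2]
orientation: [0.641, 0.767, 0.0, 0.001]
wrist_force: [0.1, 0.5, -1.7]
opening: 51.9
```

```bash
python3 d.py 497 -246.5 100; python3 - <<'E'
from station import camera
import cv2,numpy as np
a=camera("side")["img"][60:180,300:450,::-1];b=camera("scene")["img"][90:210,110:260,::-1]
cv2.imwrite("pics/s5.png",cv2.resize(np.hstack([a,b]),(800,320)))
E
```

```text
8.0333 [ 498.  -247.9  109.2] yaw y 10.2 tilt [ 0.001 -0.001 -1.   ] tool delta [ 1.6 -0.7  9.2] F [ 0.1  0.5 -1.7] 51.92309394559743 [-0.67  0.14  1.87  0.    1.13 -0.84]
```

View pics/s5.png

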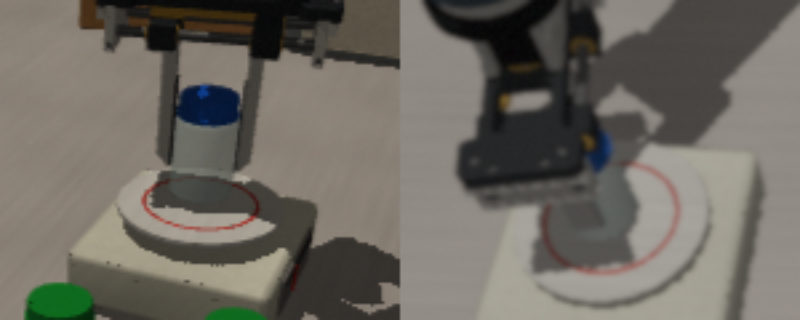

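Side view: the jar base at about (203,195) is just above the ring centre (200,203). Creeping down.

{"op": "carry_out", "data": {"commands": [[[0.001, 0, 0.002, 0, 1], [0, 0, 0.002, 0, 1], [0, 0, 0.001, 0, 1], [0, 0, 0, 0, 1], [0, 0, 0, 0, 1]]]}}

```text
clock: 8.55
tcp_pos: [497.3, -246.5, 103.3]
orientation: [0.641, 0.767, -0.0, -0.0]
wrist_force: [0.2, -0.2, -2.1]
opening: 51.6
```

{"op": "carry_out", "data": {"commands": [[[0, 0, 0.001, 0, 1], [0, 0, 0.001, 0, 1], [0, 0, 0.001, 0, 1], [0, 0, 0, 0, 1], [0, 0, 0, 0, 1]]]}}

```text
clock: 8.97
tcp_pos: [497.4, -246.6, 100.5]
orientation: [0.641, 0.767, 0.0, -0.0]
wrist_force: [-0.6, -0.0, -2.2]
opening: 51.8
```

{"op": "carry_out", "data": {"commands": [[[0, 0, 0.001, 0, 1], [0, 0, 0, 0, 1], [0, 0, 0, 0, 1], [0, 0, 0, 0, 1], [0, 0, 0, 0, 1]]]}}

```text
clock: 9.38
tcp_pos: [497.4, -246.6, 99.6]
orientation: [0.641, 0.767, -0.0, 0.0]
wrist_force: [-0.1, -1.2, -0.4]
opening: 51.6
```

The force went from −2.1 to −0.4 N at the expected height, so the pan is carrying the jar. Half a millimetre more to confirm.

{"op": "carry_out", "data": {"commands": [[[0, 0, 0.0005, 0, 1], [0, 0, 0, 0, 1], [0, 0, 0, 0, 1], [0, 0, 0, 0, 1]]]}}

```text
clock: 9.72
tcp_pos: [497.4, -246.6, 99.1]
orientation: [0.641, 0.767, -0.0, 0.0]
wrist_force: [-0.4, 0.6, 1.7]
opening: 51.7
```

Contact is confirmed at about +1 to 2 N. Opening.

{"op": "carry_out", "data": {"commands": [[[0, 0, 0, 0, 0.4], [0, 0, 0, 0, 0.3], [0, 0, 0, 0, 0.2], [0, 0, 0, 0, 0], [0, 0, 0, 0, 0]]]}}

```text
clock: 10.13
tcp_pos: [497.3, -246.5, 98.9]
orientation: [0.641, 0.767, 0.0, -0.0]
wrist_force: [0.3, -0.5, -0.4]
opening: 79.4
```

{"op": "carry_out", "data": {"commands": [[[0, 0, 0, 0, 0], [0, 0, 0, 0, 0], [0, 0, 0, 0, 0], [0, 0, 0, 0, 0], [0, 0, 0, 0, 0]]]}}

```text
clock: 10.55
tcp_pos: [497.4, -246.6, 99.0]
orientation: [0.641, 0.767, 0.0, -0.0]
wrist_force: [0.8, -0.4, 0.1]
opening: 93.8
```

```bash
python3 d.py 497 -246.5 100; python3 - <<'E'
from station import camera
import cv2,numpy as np
a=camera("side")["img"][60:180,300:450,::-1];b=camera("scene")["img"][90:210,110:260,::-1]
cv2.imwrite("pics/s6.png",cv2.resize(np.hstack([a,b]),(800,320)))
E
```

```text
10.55 [ 497.4 -246.6   99. ] yaw y 10.2 tilt [ 0.  0. -1.] tool delta [ 0.1 -0.4 -1. ] F [ 0.8 -0.4  0.1] 93.78263621004898 [-0.66  0.15  1.88  0.    1.12 -0.84]
```

View pics/s6.png

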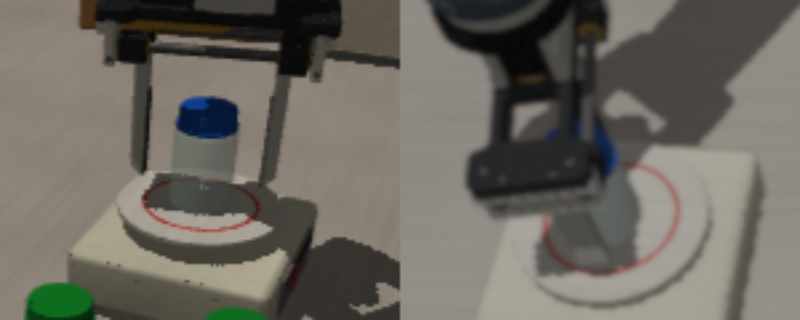

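The jar stands free, with the fingers clear on both sides. Retreating straight up.

{"op": "carry_out", "data": {"commands": [[[0, 0, -0.008, 0, 0], [0, 0, -0.018, 0, 0], [0, 0, -0.028, 0, 0], [0, 0, -0.035, 0, 0], [0, 0, -0.035, 0, 0]]]}}

```text
clock: 11.07
tcp_pos: [496.9, -246.1, 224.4]
orientation: [0.641, 0.767, -0.0, -0.001]
wrist_force: [0.3, 0.3, 0.1]
opening: 94.1
```

{"op": "carry_out", "data": {"commands": [[[0, 0, -0.03, 0, 0], [0, 0, -0.015, 0, 0], [0, 0, 0, 0, 0], [0, 0, 0, 0, 0], [0, 0, 0, 0, 0]]]}}

```text
clock: 11.48
tcp_pos: [496.7, -246.1, 266.3]
orientation: [0.641, 0.767, -0.0, -0.001]
wrist_force: [0.7, -0.4, 0.7]
opening: 94.4
```

{"op": "carry_out", "data": {"commands": [[[0.03, 0, 0, 0, 0], [0.035, 0, 0, 0, 0], [0.035, 0, 0, 0, 0], [0.03, 0, 0, 0, 0], [0.015, 0, 0, 0, 0]]]}}

```text
clock: 11.9
tcp_pos: [470.0, -100.7, 265.5]
orientation: [0.641, 0.768, -0.0, -0.002]
wrist_force: [0.6, -1.4, -0.6]
opening: 94.5
```

{"op": "carry_out", "data": {"commands": [[[0, 0, 0, 0, 0], [0, 0, 0, 0, 0], [0, 0, 0, 0, 0], [0, 0, 0, 0, 0], [0, 0, 0, 0, 0]]]}}

```text
clock: 12.32
tcp_pos: [471.7, -104.8, 267.5]
orientation: [0.642, 0.767, -0.0, -0.0]
wrist_force: [-0.4, -0.8, 0.8]
opening: 93.9
```

```bash
python3 - <<'E'
from station import bot,camera
from h import *
nm=["scene","side"];cs=[camera(n) for n in nm];V=[]
for c,(x0,y0,x1,y1) in zip(cs,((130,90,260,220),(320,60,430,170))):
    m=cv2.inRange(cv2.cvtColor(c["img"],cv2.COLOR_RGB2HSV),(105,100,30),(130,255,255));k=np.zeros_like(m);k[y0:y1,x0:x1]=1;m*=k
    N,L,st,ce=cv2.connectedComponentsWithStats(m);i=1+np.argmax(st[1:,4]);V.append(ce[i]);print(st[i],ce[i])
for ns in((0,),(1,)):
    f=least_squares(lambda q:np.concatenate([cent(cs[n],cyl(q[0],q[1],142,159,24.5))[0]-V[n] for n in ns]),[500,-240],diff_step=.01);print(nm[ns[0]],f.x.round(1),f.fun.round(1),"off ring",(f.x-[497,-246.5]).round(1))
f=least_squares(lambda q:np.concatenate([cent(cs[n],cyl(q[0],q[1],q[2]-17,q[2],24.5))[0]-V[n] for n in(0,1)]),[500,-240,150],diff_step=.01);print("free z",f.x)
print(bot.observe()["clock"],bot.observe()["tcp_pos"])
cv2.imwrite("pics/e0.png",cs[0]["img"][...,::-1]);cv2.imwrite("pics/e1.png",cs[1]["img"][...,::-1])
E
```

```text
[162 136  29  26 574] [176.09407666 148.39547038]
[366  96  23  16 310] [377.50645161 103.6516129 ]
scene [ 499.3 -246.6] [ 0. -0.] off ring [ 2.3 -0.1]
side [ 498.6 -247.9] [-0.  0.] off ring [ 1.6 -1.4]
free z [ 498.7824671  -246.88042792  158.93466239]
12.4167 [ 471.74283387 -104.57007829  267.75235823]
```

View pics/e0.png

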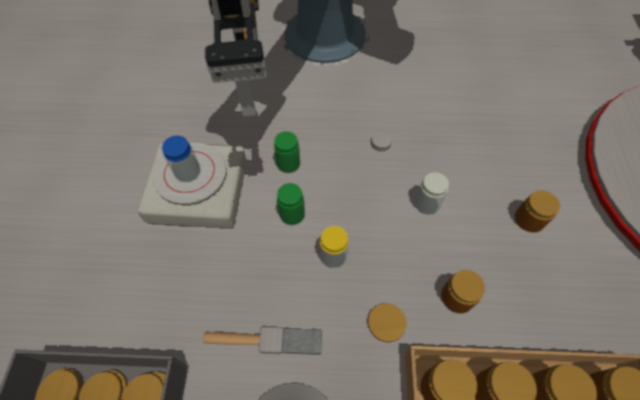

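View pics/e1.png

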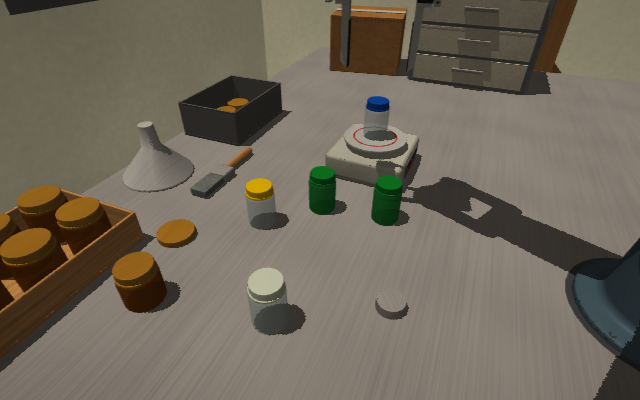

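The jar stands upright inside the ring, with its lid at (176,148) in the scene view and (377,104) in the side view. The yellow and white jars haven't moved, and the arm is clear. Handing in.

```bash
python3 -c "
from station import ticket
print(ticket.finish_job())"
```

```text
the job is handed in; nothing more can be done
None
```

The blue-lidded jar is standing upright and released inside the red ring on the scale's pan, and the job is handed in at about 12.4 s of the 38 s allowed.

I set the grip to 25 N and lowered the jar in steps of 1 mm or less. The pan took its weight at the expected height, and only 1–2 N of push showed at the wrist before I opened the fingers. The arm then backed off, touching nothing.

- **Position:** the last measurement puts the jar about 2 mm from the pan's centre (limit 22 mm), with its lid top at 159 mm, as expected. The scene and side cameras agree to about 1.5 mm.
- **Other jars:** the yellow and white jars look unmoved in both final views. I judged this by eye rather than measuring it again.
- **Disagreement:** before the grasp, the wrist camera placed the jar 3–4 mm away from where the two fixed cameras did. I aimed between them, and the fingers closed on it at 51.9 mm, which matches the 52 mm glass.

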